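# Pour the small turned beads out of the ball dispenser

## Task

On the woodturner's bench, get the two small wooden beads out of the tipping dispenser and keep the large ball in it: with the dispenser still down, turn its hole dial so that the middle-sized hole lies under the end of the lane, the knob's bar in line with the lane. Then raise the dispenser by its rear handle until both beads have dropped through into the catch chute, and lower it fully back down and let go, the large ball still inside.

Things in the scene. Friction and masses are not known exactly. Their poses are not given: they have to be found in the camera images.
- dial (a joint): Turn of the hole dial, rad, positive counterclockwise from above, -1.6 to 1.3. It is an aluminium disc 170 mm across under the outlet at the lane's end, with three round-ended holes centred 50 mm off its axis. Under the outlet: hole 36 mm wide, 58 long at 0; 52 x 70 mm (all falls through) at -1.43; 16 x 38 (nothing does) at 1.08. Starts at -1.45 to -0.8; stiff (0.06 N m), stays where left.
- dial_grip (a point): Grip point of the dial's knob, on the dial's axis: a dark wooden bar 50 x 14 x 30 mm tall on a post; the point is 12 mm below its top. x runs along the bar, y across its 14 mm, z up (4 degrees off vertical when down); at dial 0 x points along the lane to the outlet. The bar's underside is 40 mm above the disc, 7 mm above the lane's side wall, which is 21 mm sideways of the axis.
- hopper (a joint): Tipping of the dispenser (an open trough, the lane) about a level axis under its outlet, rad: 0 is fully down on its rest, positive with the rear handle raised, up to 0.6. It falls back by its own weight. At 0 the lane leans back 0.07 rad, so the balls start to run to the outlet at about 0.15; 0.45 empties it well.
- handle (a point): Middle of the rear handle, a level round steel bar 12 mm thick, 70 mm free length, square to the lane and 41 mm behind its end wall; lifting takes about 4 N. x along the lane to the outlet (dipping 0.07 rad towards the handle when down), y along the bar, z up. The tipping axis, parallel to y, passes at x +237, z -40 mm in this frame; the dial's axis at x +237, y +50 mm.
- catch (a point): Point on the floor of the sloping catch chute in front of the dispenser, on the stand, 25 mm above the bench. The chute is 72 mm wide inside with 22 mm side walls; its closed lower end is 44 mm further along. x points level down the chute, away from the dispenser.
- bead_a: Small turned wooden bead, a ball 28 mm across; origin at its centre. It starts in the lane (an open-topped trough 48 mm wide).
- bead_b: The other small wooden bead, the same 28 mm ball; origin at its centre. It starts in the lane, nearest the outlet.
- ball_large: Large turned wooden ball, 42 mm across; origin at its centre. It starts in the lane behind the two beads, at the handle end, and cannot pass the 36 mm wide hole.
Things that resemble listed ones, but are neither listed nor needed, are in the scene too. What is shaped like the bead_a but pink or red is not meant. What is shaped like the ball_large but green is not meant.

How it is judged:
By the outcome, as a careful person would: the job done as asked, in the order asked, and still so for the second after the job is handed in, with the robot touching nothing.
It also fails if it takes over 62 s, if anything falls off the work surface, if the arm or the gripper's body presses on something with over 40 N, if the wrist force passes 120 N, or if a joint passes its speed limit or range.

## Robot

A 7-joint arm with a two-finger parallel gripper is mounted at the origin on the work surface. World frame = base frame: x ahead of the robot, y to its left, z up, the work surface at z = 0. Lengths are in m, angles in rad, forces in N, time in s.
With the tool pointing down it reaches from about 0.4 to 0.875 m from the base axis. Payload 19.3 kg.
Tool frame: the origin (TCP) lies midway between the tips of the shut fingers; the grasp point (between the pads) lies 19 mm behind it (bot.pinch_z is the distance from the TCP to the grasp point, in m); z points along the fingers, y is the direction in which the jaws open and shut (so a half turn about z gives the same grasp; the last joint's range is limited). The gripper opens to 85 mm and grips with 20 to 120 N. Pads are 22 mm wide; open, the fingers measure 114 mm over their backs; the gripper's body (76 mm by 85 mm) begins 54 mm behind the grasp point. The pads swing forward as they close: fully open they stand 13 mm farther back than shut.
Start: joints at [1.111, 0.521, -0.036, 1.599, 0.021, 1.021, -0.113], TCP at [0.237, -0.578, 0.231] pointing down, gripper open.
Joint ranges: [-2.91, 2.91], [-0.3, 2.13], [-1.5, 1.42], [0.17, 2.43], [-1.26, 4.41], [0.16, 1.93], [-2.52, 2.52]. Speed limits (rad/s): [1.89, 1.89, 2.39, 2.39, 3.01, 3.01, 3.01].

## Interface

Orientations are given as [roll, pitch, yaw] about the fixed x, y, z axes, in that order (R = Rz(yaw) Ry(pitch) Rx(roll)).
In Python, from workcell import bot gives the robot as it stands. The module is installed in compiled form; this text tells all that it offers.
- The arm moves only by the tool move_arm, never from a script. Its argument "moves" is text: rows parted by semicolons, each of 4 numbers parted by spaces: the shift along the tool's x, y, z in mm, then the turn about the tool's z in rad. In form: dx dy dz yaw; .... A call has exactly 10 rows; each row is the pose to reach, as a shift and turn from the pose commanded when the call began, along the tool's axes at that moment; what a row does not reach only later rows make up. A row lasts 1/12 s, in which the tool goes at most 41.7 mm and 7.16 degrees, less where a joint would pass 70% of its speed; a pose out of reach is approached as far as the arm can. A call with a gripper value outside its range is refused whole. "grip" is the opening, from 0 (shut) to 1 (fully open), set as the call begins (left out, the last holds). The fingers move at their own pace and stop on an object; "grip_force" is the grip in N (left out, the last holds). Time passes only in rows, so rows that repeat a pose let the fingers close, or fill a call up. It gives the time, the measured TCP pose, the force and the opening at its end, in the units of the state.
- bot.observe(): the state, without advancing time (a new reading comes with each control period).
- bot.grab_frame(name): name is "side" or "top"; returns a dict with "frame" (400x640x3 uint8, red, green, blue), "z_map" (400x640 float32, m along the optical axis (not along the pixel's ray), 0 where there is no reading), "K" (3x3 intrinsics, pixels), "eye" and "attitude" of the camera in the world. Camera axes: x right, y up, looking along -z (the intrinsics and any distortion apply to the point x, -y, -z); pixel columns grow to the right and rows downward; lengths in m; the calibration is good to about 2 mm. A picture is of the moment at which its call begins.
- bot.job_done(): hands the job in, once; it reports no verdict.
Trained networks look in a picture, given as the dict that the camera call returned (one of the last four; its "shot" number tells which), for a name from the list of things; names that differ only in an ending like _2 or _b are one class to them, and where a whole thing is asked for, a point or a joint stands for the part that bears it (a point fixed in the world has none). Each returns a list of dicts, best first, with "conf" (0 to 1); they miss things now and then, are a little off and sometimes report something else, mostly with a low value. They report only what shows in the picture. A call takes as long as a camera call. They do not tell look-alikes from the thing itself.
- bot.search_frame(picture, label): "at" ([column, row] in pixels, amid what is visible of it).
- bot.pinpoint(picture, label): "at" ([column, row] in pixels: a listed point, or the origin of a listed thing).
The state is a dict: "clock": time; "qpos": joint angles; "qd": joint speeds; "joint_efforts": joint torques, N m; "position": TCP position; "tool_rot": TCP orientation; "force": force on the tool from outside, world axes, zero at the start; "moment": the same for the moment, N m; "grip_width": finger opening in m.
Only numpy, scipy, OpenCV 4.12 (cv2) and the standard library are available. Lean on these libraries where they do the work, as an engineer would, in place of code of your own. Each camera call takes 0.05 s, during which the arm holds its last target. There are 200 camera calls.

## Working session

There is one attempt and no reset: what is moved stays moved. The work goes in short steps, Python scripts to look and compute and a tool call to move; the robot and the scene stay as the last step left them, time stands still between calls to the robot, and variables do not carry over. Pictures are saved under pics/ and viewed, about 8 in all and at most 12, crops included, and the job is handed in when it is done.

Besides the shell and the picture viewer there is one more tool, called after "Emit:" as name(argument=value, ...) on one line, values as JSON. move_arm: Moves the arm, as the interface text tells. Its arguments: {"type":"object","properties":{"moves":{"type":"string"},"grip":{"type":"number"},"grip_force":{"type":"number"}},"required":["moves"]}

```bash
mkdir -p pics
cat > h.py <<'E'
import numpy as np, cv2
from workcell import bot
def ray(p,uv):
    K=np.array(p["K"]);R=np.array(p["attitude"])
    if R.shape!=(3,3):
        from scipy.spatial.transform import Rotation as Ro
        R=Ro.from_euler('xyz',R).as_matrix() if R.size==3 else Ro.from_quat(R).as_matrix()
    d=np.array([(uv[0]-K[0,2])/K[0,0],-(uv[1]-K[1,2])/K[1,1],-1.]);return np.array(p["eye"]),R@d
def world(p,uv,z=None):
    e,d=ray(p,uv)
    if z is None:
        u,v=int(round(uv[0])),int(round(uv[1]));w=p["z_map"][max(v-1,0):v+2,max(u-1,0):u+2];w=w[w>0]
        t=np.median(w) if w.size else np.nan
    else: t=(z-e[2])/d[2]
    return e+t*d
def tri(p,a,q,b):
    e,d=ray(p,a);f,g=ray(q,b);d=d/np.linalg.norm(d);g=g/np.linalg.norm(g)
    s=np.linalg.lstsq(np.c_[d,-g],f-e,rcond=None)[0];A=e+s[0]*d;B=f+s[1]*g
    return (A+B)/2,np.linalg.norm(A-B)
def save(p,n,crop=None,k=1):
    im=p["frame"]
    if crop: im=im[crop[1]:crop[3],crop[0]:crop[2]]
    cv2.imwrite("pics/"+n,cv2.resize(im[:,:,::-1],None,fx=k,fy=k,interpolation=cv2.INTER_CUBIC))
E
python3 - <<'E'
from h import *
np.set_printoptions(precision=4,suppress=True)
s=bot.observe();print(s);print(bot.pinch_z)
P={n:bot.grab_frame(n) for n in("side","top")}
for n,p in P.items():
    save(p,n+"1.png");print(n,p["eye"],p["attitude"],p["K"],p["shot"])
    for l in["dial_grip","handle","catch","bead_a","ball_large"]:
        for r in bot.pinpoint(p,l)[:4]: print(n,l,r,world(p,r["at"]))
E
```

```text
{'clock': 0.0, 'qpos': array([ 1.1108,  0.522 , -0.0364,  1.6   ,  0.0212,  1.0211, -0.1128]), 'qd': array([-0.0009, -0.0001,  0.001 ,  0.0009, -0.0011, -0.0011,  0.0012]), 'joint_efforts': array([  0.0005, -92.7107,   1.9802, -36.9947,   0.018 ,   0.0081,
         0.0001]), 'position': array([ 0.2374, -0.5778,  0.2308]), 'tool_rot': array([-3.1405,  0.    ,  0.3898]), 'force': array([ 0.054 , -0.6975, -0.0887]), 'moment': array([ 0.0002,  0.0125, -0.0465]), 'grip_width': 0.0852353603309053}
0.0187
side [ 0.2898 -0.288   0.6545] [ 0.782  -0.0168 -0.7634] [[376.9452   0.     317.9227]
 [  0.     376.9452 193.5417]
 [  0.       0.       1.    ]] 1
side dial_grip {'at': [277.9, 193.0], 'conf': 0.9} [0.5539 0.0736 0.2079]
side handle {'at': [404.3, 270.9], 'conf': 0.63} [ 0.6216 -0.1491  0.1531]
side catch {'at': [248.9, 195.5], 'conf': 0.61} [0.5472 0.1573 0.144 ]
side bead_a {'at': [354.8, 234.4], 'conf': 0.5} [ 0.6151 -0.0497  0.1585]
side bead_a {'at': [343.8, 228.4], 'conf': 0.43} [ 0.6113 -0.0279  0.1581]
side bead_a {'at': [407.6, 266.3], 'conf': 0.4} [ 0.6328 -0.1473  0.1524]
sid
[... 343 characters left out ...]
: 0.67} [0.564  0.0868 0.2112]
top handle {'at': [438.1, 185.7], 'conf': 0.84} [ 0.6309 -0.1439  0.1549]
top handle {'at': [403.6, 191.1], 'conf': 0.49} [ 0.6189 -0.0764  0.174 ]
top catch {'at': [240.3, 197.8], 'conf': 0.71} [0.6072 0.2484 0.0275]
top bead_a {'at': [383.1, 190.0], 'conf': 0.59} [ 0.621  -0.0401  0.1633]
top bead_a {'at': [366.7, 195.9], 'conf': 0.49} [ 0.6096 -0.0099  0.1625]
top bead_a {'at': [376.7, 140.6], 'conf': 0.43} [ 0.7342 -0.0424  0.0268]
top bead_a {'at': [406.3, 141.1], 'conf': 0.43} [ 0.7337 -0.1056  0.0278]
top ball_large {'at': [406.0, 188.3], 'conf': 0.86} [ 0.6241 -0.0805  0.1754]
top ball_large {'at': [462.2, 203.1], 'conf': 0.51} [ 0.6022 -0.2218  0.0403]
```

View pics/side1.png

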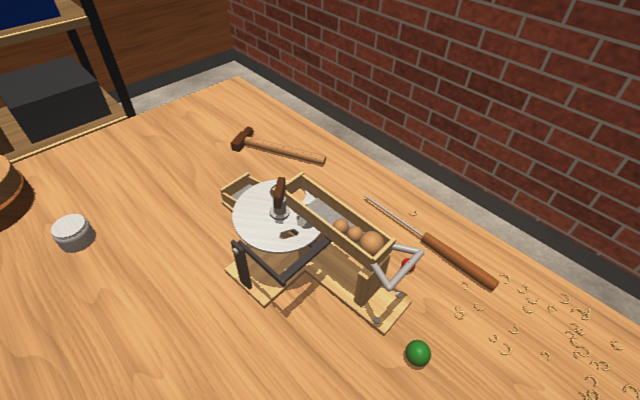

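View pics/top1.png

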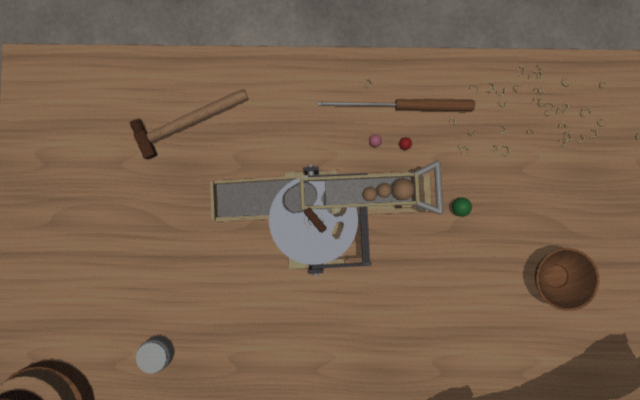

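Run:
```python
from h import *
P=bot.grab_frame("top");save(P,"topc.png",(225,120,475,270),3.2)
```

```text
(no output)
```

View pics/topc.png

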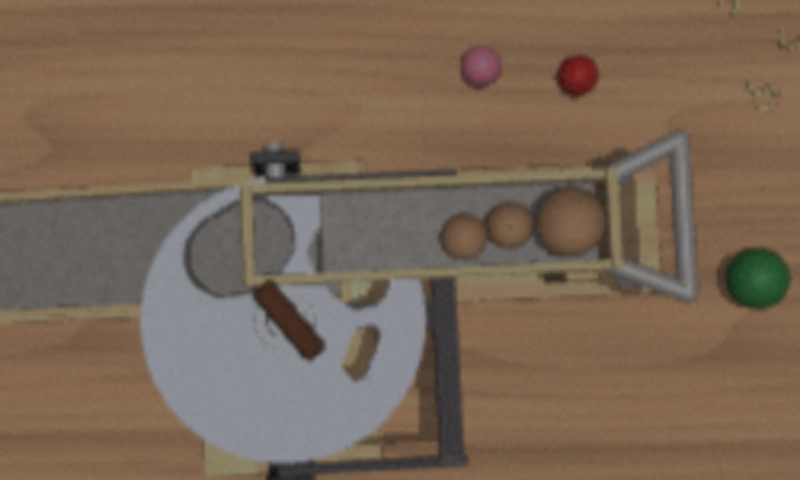

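The knob bar is at crop (290,320), pointing about 0.9 rad clockwise of the lane, so the large hole sits near the outlet. Candidates in the top image:
- **Beads:** the two tan balls in the lane, (367,196) and (383,190). The pink (375,140) and red (405,143) balls on the bench are look-alikes.
- **Large ball:** the tan one at (404,189). The green one at (462,206) is a look-alike.
- **Handle:** the grey bar at (438,187).

Next I measure the bar and lane precisely.

Run:
```python
from h import *
np.set_printoptions(precision=4,suppress=True)
p=bot.grab_frame("top");q=bot.grab_frame("side")
def cloud(p):
    v,u=np.mgrid[0:400,0:640];K=np.array(p["K"]);t=p["z_map"]
    e,_=ray(p,(0,0));R=np.c_[[ray(p,(K[0,2]+a,K[1,2]+b))[1] for a,b in((0,0),(K[0,0],0),(0,K[1,1]))]]
    D=R[0]+((u-K[0,2])/K[0,0])[...,None]*(R[1]-R[0])+((v-K[1,2])/K[1,1])[...,None]*(R[2]-R[0])
    W=e+t[...,None]*D;W[t==0]=np.nan;return W
for n,im in(("top",p),("side",q)):
    W=cloud(im);x,y,z=np.moveaxis(W,-1,0)
    m=(abs(x-.56)<.06)&(abs(y-.085)<.06)&(z>.2)
    B=W[m];zt=np.percentile(B[:,2],95);print(n,"barN",m.sum(),"ztop",zt)
    T=B[B[:,2]>zt-.008];r=cv2.minAreaRect(T[:,:2].astype(np.float32)*1000);print(r)
    c=T[:,:2].mean(0);w,V=np.linalg.eigh(np.cov(T[:,:2].T));print("pca",c,V[:,1],np.arctan2(V[1,1],V[0,1]),np.sqrt(w*12))
    # handle
    m=(x>.585)&(x<.67)&(y>-.165)&(y<-.125)&(z>.13)&(z<.2)
    H=W[m];print("handleN",len(H))
    for a in np.arange(.58,.68,.01):
        s=H[(H[:,0]>=a)&(H[:,0]<a+.01)&(H[:,2]>.14)]
        if len(s)>2: print(' x%.2f n%d y %.3f..%.3f med %.4f z %.3f %.3f'%(a,len(s),s[:,1].min(),s[:,1].max(),np.median(s[:,1]),s[:,2].min(),s[:,2].max()))
    # lane wall tops
    for a in np.arange(-.11,.13,.03):
        s=W[(abs(y-a)<.004)&(x>.56)&(x<.68)&(z>.165)&(z<.21)]
        s=s[np.argsort(s[:,0])]
        if len(s)>4: print(' y%.2f x %.4f %.4f z %.3f %.3f'%(a,s[0,0],s[-1,0],s[0,2],s[-1,2]))
for l in("dial_grip","handle","bead_a","ball_large"):
    for a in bot.pinpoint(p,l)[:2]:
        for b in bot.pinpoint(q,l)[:2]:
            X,e=tri(p,a["at"],q,b["at"])
            if e<.02: print(l,X,e)
```

```text
top barN 224 ztop 0.21211904915603674
((565.0401611328125, 84.67463684082031), (49.144691467285156, 14.058487892150879), 40.46397018432617)
pca [0.565  0.0846] [-0.7627 -0.6468] -2.43824170553868 [0.0139 0.0492]
handleN 384
 x0.58 n43 y -0.152..-0.125 med -0.1387 z 0.149 0.157
 x0.59 n61 y -0.152..-0.125 med -0.1421 z 0.145 0.158
 x0.60 n42 y -0.152..-0.140 med -0.1457 z 0.149 0.156
 x0.61 n30 y -0.150..-0.140 med -0.1449 z 0.149 0.158
 x0.62 n32 y -0.150..-0.139 med -0.1441 z 0.146 0.158
 x0.63 n41 y -0.150..-0.138 med -0.1438 z 0.147 0.158
 x0.64 n33 y -0.151..-0.139 med -0.1434 z 0.149 0.157
 x0.65 n31 y -0.148..-0.126 med -0.1427 z 0.149 0.156
 x0.66 n71 y -0.148..-0.125 med -0.1378 z 0.147 0.157
 y-0.08 x 0.6066 0.6419 z 0.165 0.165
 y-0.05 x 0.5951 0.6489 z 0.165 0.165
 y-0.02 x 0.5927 0.6504 z 0.167 0.165
 y0.01 x 0.5904 0.6480 z 0.169 0.166
 y0.04 x 0.5899 0.6456 z 0.174 0.169
 y0.07 x 0.5606 0.6451 z 0.207 0.170
 y0.10 x 0.5617 0.6428 z 0.181 0.170
side barN 207 ztop 0.21066801080139888
((563.3162231445312, 83.46322631835938), (51.335121154785156, 13.82766342163086), 40.4967
[... 385 characters left out ...]
1..-0.140 med -0.1466 z 0.149 0.155
 x0.64 n39 y -0.151..-0.140 med -0.1457 z 0.148 0.155
 x0.65 n47 y -0.150..-0.125 med -0.1440 z 0.145 0.155
 x0.66 n86 y -0.149..-0.125 med -0.1359 z 0.144 0.155
 y-0.08 x 0.6069 0.6395 z 0.167 0.168
 y-0.02 x 0.5907 0.6482 z 0.166 0.165
 y0.01 x 0.5894 0.6485 z 0.165 0.165
 y0.04 x 0.5875 0.6454 z 0.167 0.169
 y0.07 x 0.5847 0.6437 z 0.169 0.170
 y0.10 x 0.5682 0.6421 z 0.208 0.173
dial_grip [0.5648 0.0829 0.1939] 0.00217379234980721
handle [ 0.6351 -0.1455  0.1382] 0.0016390390267678706
bead_a [ 0.6254 -0.0421  0.1436] 0.006578521161688372
ball_large [ 0.6247 -0.0833  0.1575] 0.006076945301884035
ball_large [ 0.5946 -0.2275  0.0154] 0.0048483961039840545
```

The bar centre is about (0.564, 0.0835), its top at z 0.212 and its azimuth 0.70. The lane azimuth is about 1.63, so the dial is at about -0.93 and the tool turn needed is -0.93. Going there now.

Emit:
move_arm(moves="28 -24 -6 0; 55 -49 -12 0; 83 -73 -18 0; 111 -98 -24 0; 138 -122 -30 0; 166 -146 -30 0; 194 -171 -30 0; 221 -195 -30 0; 249 -220 -30 0; 277 -244 -30 0", grip=0.5)

```text
clock: 2.13
position: [0.4014, -0.2454, 0.2616]
tool_rot: [3.141, -0.0, 0.39]
force: [1.0, -1.5, -0.6]
grip_width: 0.0429
```

Emit:
move_arm(moves="28 -24 0 -0.04; 55 -49 0 -0.08; 83 -73 0 -0.12; 111 -98 0 -0.16; 138 -122 0 -0.2; 166 -146 0 -0.24; 194 -171 0 -0.28; 221 -195 0 -0.31; 249 -220 0 -0.31; 277 -244 0 -0.31")

```text
clock: 2.97
position: [0.565, 0.0855, 0.2614]
tool_rot: [3.141, -0.0, 0.7]
force: [0.6, -0.2, 0.8]
grip_width: 0.0427
```

Run:
```python
from h import *
s=bot.observe();print(s["clock"],s["position"],s["tool_rot"],s["qpos"],s["force"],s["grip_width"])
```

```text
2.9667 [0.56503835 0.08553994 0.26142914] [ 3.14140345e+00 -2.38859205e-04  6.99779846e-01] [ 0.02549535  0.42577607 -0.38379105  1.69579091  0.17890077  1.05436851
 -1.28694105] [ 0.6174935  -0.20302322  0.76055464] 0.04270546941611806
```

Emit:
move_arm(moves="-2 0 15 0; -2 0 30 0; -2 0 45 0; -2 0 55 0; -2 0 65 0; -2 0 72 0; -2 0 78 0; -2 0 78 0; -2 0 78 0; -2 0 78 0")

```text
clock: 3.8
position: [0.5633, 0.0825, 0.1838]
tool_rot: [3.141, -0.001, 0.7]
force: [-0.6, -0.0, -0.4]
grip_width: 0.0425
```

Emit:
move_arm(moves="0 0 0 0; 0 0 0 0; 0 0 0 0; 0 0 0 0; 0 0 0 0; 0 0 0 0; 0 0 0 0; 0 0 0 0; 0 0 0 0; 0 0 0 0", grip=0, grip_force=30)

```text
clock: 4.63
position: [0.5626, 0.0832, 0.1838]
tool_rot: [-3.141, -0.0, 0.7]
force: [-5.8, 2.8, 7.7]
grip_width: 0.014
```

Emit:
move_arm(moves="0 0 0 -0.1; 0 0 0 -0.2; 0 0 0 -0.3; 0 0 0 -0.4; 0 0 0 -0.5; 0 0 0 -0.6; 0 0 0 -0.7; 0 0 0 -0.8; 0 0 0 -0.88; 0 0 0 -0.93")

```text
clock: 5.47
position: [0.5656, 0.0818, 0.184]
tool_rot: [3.136, -0.0, 1.633]
force: [18.5, -2.4, -7.5]
grip_width: 0.0134
```

Run:
```python
from h import *
s=bot.observe();print(s["clock"],s["position"],s["tool_rot"],s["force"],s["moment"],s["grip_width"])
```

```text
5.4667 [0.5655887  0.08183562 0.18403779] [ 3.13631341e+00 -2.74018107e-04  1.63302763e+00] [18.470246   -2.40856763 -7.51598135] [-0.27477743 -3.72181674 -0.16257362] 0.01342560976326643
```

Emit:
move_arm(moves="0 0 0 0; 0 0 0 0; 0 0 0 0; 0 0 0 0; 0 0 0 0; 0 0 0 0; 0 0 -20 0; 0 0 -45 0; 0 0 -80 0; 0 0 -110 0", grip=0.5)

```text
clock: 6.3
position: [0.5627, 0.0827, 0.295]
tool_rot: [-3.141, -0.0, 1.63]
force: [0.5, -0.7, 0.7]
grip_width: 0.0426
```

Emit:
move_arm(moves="-20 0 -20 0; -50 0 -20 0; -90 0 -20 0; -130 0 -20 0; -170 0 -20 0; -210 0 -20 0; -240 0 -20 0; -260 0 -20 0; -260 0 -20 0; -260 0 -20 0")

```text
clock: 7.13
position: [0.5781, -0.1779, 0.313]
tool_rot: [-3.141, -0.0, 1.628]
force: [-0.9, -0.1, 1.0]
grip_width: 0.043
```

```bash
cat >> h.py <<'E'
def cloud(p):
    v,u=np.mgrid[0:400,0:640];K=np.array(p["K"]);t=p["z_map"]
    e,_=ray(p,(0,0));R=[ray(p,(K[0,2]+a,K[1,2]+b))[1] for a,b in((0,0),(K[0,0],0),(0,K[1,1]))]
    D=R[0]+((u-K[0,2])/K[0,0])[...,None]*(R[1]-R[0])+((v-K[1,2])/K[1,1])[...,None]*(R[2]-R[0])
    W=e+t[...,None]*D;W[t==0]=np.nan;return W
def bar(im):
    W=cloud(im);x,y,z=np.moveaxis(W,-1,0)
    B=W[(abs(x-.564)<.04)&(abs(y-.084)<.04)&(z>.2)&(z<.22)]
    if len(B)<30: return len(B)
    T=B[B[:,2]>np.percentile(B[:,2],95)-.008][:,:2]
    w,V=np.linalg.eigh(np.cov(T.T));return len(T),T.mean(0),np.arctan2(V[1,1],V[0,1])%np.pi,np.sqrt(w*12)
E
python3 - <<'E'
from h import *
p=bot.grab_frame("top");q=bot.grab_frame("side");print(bar(p),bar(q))
save(p,"top3.png",(225,120,475,270),3)
s=bot.observe();print(s["clock"],s["position"],s["tool_rot"],s["force"],s["moment"],s["grip_width"])
E
```

```text
(213, array([0.5649367 , 0.08476367]), np.float64(1.611680755838509), array([0.01357425, 0.04847463])) (216, array([0.5621518 , 0.08258517]), np.float64(1.6546636913714028), array([0.01443331, 0.0502557 ]))
7.2333 [ 0.57836621 -0.17597199  0.31336202] [ 3.14150094e+00 -4.30744398e-04  1.63080122e+00] [0.70173059 0.09141411 0.896814  ] [0.01719598 0.02104969 0.03386998] 0.04285722319924819
```

View pics/top3.png

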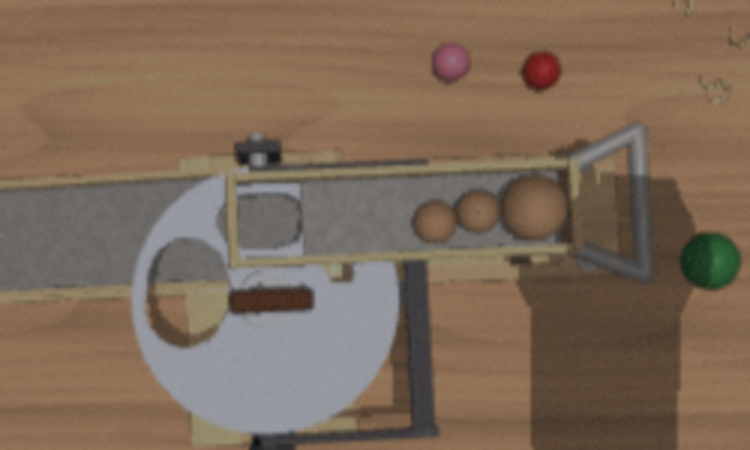

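The dial is aligned: bar azimuth 1.61 and 1.65 from the two cameras against 1.63 for the lane. The medium hole shows under the outlet at crop (262,220), and all three balls are still in the lane. Next is the handle, about (0.6275, -0.146, 0.150), with tool yaw 0.06.

Emit:
move_arm(moves="0 5 0 0.12; 0 15 0 0.24; 5 25 0 0.36; 10 35 0 0.48; 15 45 0 0.6; 20 51 0 0.72; 27 51 0 0.84; 27 51 0 0.96; 27 51 0 1.08; 27 51 0 1.2", grip=0.35)

```text
clock: 8.07
position: [0.6277, -0.1453, 0.3135]
tool_rot: [-3.141, -0.0, 0.426]
force: [-1.1, -0.4, 0.7]
grip_width: 0.03
```

Emit:
move_arm(moves="0 0 10 0.12; 0 0 25 0.24; 0 0 40 0.34; 0 0 55 0.37; 0 0 70 0.37; 0 0 85 0.37; 0 0 95 0.37; 0 0 100 0.37; 0 0 100 0.37; 0 0 100 0.37")

```text
clock: 8.9
position: [0.6278, -0.1467, 0.2138]
tool_rot: [-3.142, -0.0, 0.06]
force: [-0.0, -0.5, 1.0]
grip_width: 0.0296
```

Run:
```python
from h import *
s=bot.observe();print(s["clock"],s["position"],s["tool_rot"],s["qpos"],s["force"],s["grip_width"])
th=.07;L=.0
for t in(0,.1,.2,.3,.4,.45,.5):
    a=t+0; r=np.array([-237,40.])  # x,z in handle frame
    f=lambda a:np.array([r[0]*np.cos(a)-r[1]*np.sin(a)*-1*-1, 0])
    # raise angle: slope of lane (up toward outlet) = .07 - t
    g=lambda b:np.array([r[0]*np.cos(b)-r[1]*np.sin(b), r[0]*np.sin(b)+r[1]*np.cos(b)])
    print(t,g(.07-t)-g(.07))
```

```text
8.9 [ 0.62784435 -0.14670392  0.21380231] [-3.14150750e+00 -3.85589796e-04  6.02423976e-02] [ 0.27532838  0.57634918 -0.21016211  1.55468678  0.13330005  1.02427126
 -1.48174498] [-0.01282952 -0.513949    1.03135809] 0.02959756456538835
0 [0. 0.]
0.1 [ 3.52376296 23.76534971]
0.2 [ 9.40249785 47.06018236]
0.3 [17.57746628 69.65174369]
0.4 [27.96698667 91.31430628]
0.45 [ 33.9606011  101.72915148]
0.5 [ 40.46725038 111.83142497]
```

Emit:
move_arm(moves="0 0 12 0; 0 0 27 0; 0 0 42 0; 0 0 57 0; 0 0 68 0; 0 0 76 0; 0 0 82 0; 0 0 82 0; 0 0 82 0; 0 0 82 0")

```text
clock: 9.73
position: [0.628, -0.1472, 0.132]
tool_rot: [3.141, -0.001, 0.06]
force: [0.0, 0.1, 0.3]
grip_width: 0.0302
```

Emit:
move_arm(moves="0 0 0 0; 0 0 0 0; 0 0 0 0; 0 0 0 0; 0 0 0 0; 0 0 0 0; 0 0 0 0; 0 0 0 0; 0 0 0 0; 0 0 0 0", grip=0, grip_force=30)

```text
clock: 10.57
position: [0.6279, -0.145, 0.132]
tool_rot: [-3.14, -0.001, 0.061]
force: [-2.9, 9.8, 6.4]
grip_width: 0.0109
```

Emit:
move_arm(moves="0 0 -5 0; 0 -1 -10 0; 0 -2 -15 0; 0 -3 -20 0; 0 -4 -25 0; 0 -5 -30 0; 0 -6 -35 0; 0 -7 -39 0; 0 -8 -43 0; 0 -9 -47 0")

```text
clock: 11.4
position: [0.6273, -0.1362, 0.1784]
tool_rot: [-3.14, -0.0, 0.061]
force: [2.9, 9.0, -7.1]
grip_width: 0.0106
```

Run:
```python
from h import *
p=bot.grab_frame("side");save(p,"side2.png",(200,150,480,330),2.5)
```

```text
(no output)
```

View pics/side2.png

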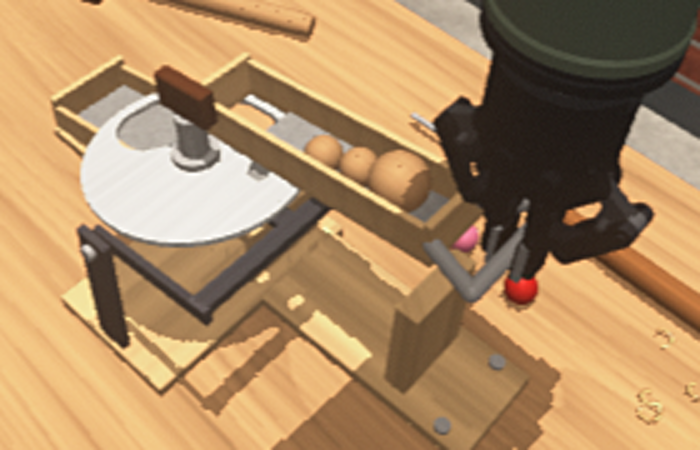

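The dispenser lifts off its rest post at crop (430,330), held by the gripper, and the balls at (322,152) to (400,180) are starting to roll. Continuing along the arc to about 0.45 rad.

Emit:
move_arm(moves="0 -2 -5 0; 0 -4 -11 0; 0 -6 -17 0; 0 -8 -22 0; 0 -11 -28 0; 0 -14 -34 0; 0 -17 -40 0; 0 -19 -45 0; 0 -22 -50 0; 0 -25 -55 0")

```text
clock: 12.28
position: [0.6258, -0.1126, 0.2338]
tool_rot: [-3.141, -0.001, 0.06]
force: [4.3, 4.5, -6.7]
grip_width: 0.0109
```

Emit:
move_arm(moves="0 0 0 0; 0 0 0 0; 0 0 0 0; 0 0 0 0; 0 0 0 0; 0 0 0 0; 0 0 0 0; 0 0 0 0; 0 0 0 0; 0 0 0 0")

```text
clock: 13.12
position: [0.6258, -0.113, 0.2331]
tool_rot: [-3.141, -0.0, 0.06]
force: [5.2, 3.9, -6.0]
grip_width: 0.0106
```

Run:
```python
from h import *
p=bot.grab_frame("top");save(p,"top4.png",(190,120,480,280),2.5)
for l in("bead_a","ball_large"):
    for r in bot.pinpoint(p,l)[:5]:print(l,r,world(p,r["at"]))
```

```text
bead_a {'at': [224.4, 208.0], 'conf': 0.71} [0.58464526 0.27877514 0.0441737 ]
bead_a {'at': [375.9, 139.8], 'conf': 0.68} [ 0.73569922 -0.0405543   0.02788841]
bead_a {'at': [218.9, 191.8], 'conf': 0.64} [0.61861909 0.29084404 0.04563988]
bead_a {'at': [406.6, 145.2], 'conf': 0.45} [ 0.72513141 -0.10659272  0.02621106]
ball_large {'at': [308.9, 193.1], 'conf': 0.58} [0.61301146 0.09742844 0.17032524]
ball_large {'at': [223.0, 194.1], 'conf': 0.39} [0.61400111 0.28266766 0.04272112]
```

View pics/top4.png

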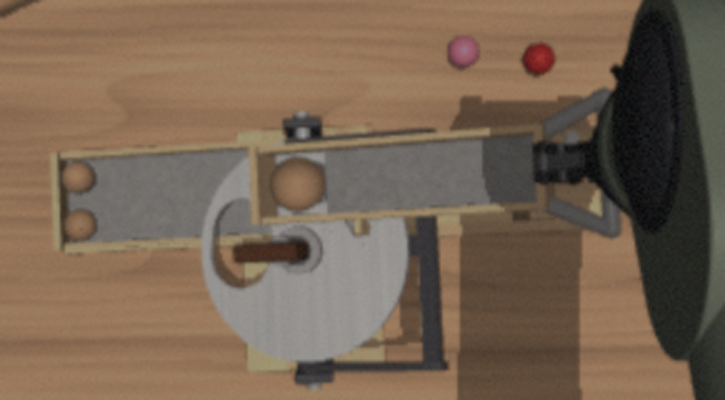

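Both beads are in the chute, at crop (78,178) and (78,222), and the large ball sits over the hole at (298,185). Lowering along the same arc.

Emit:
move_arm(moves="0 3 5 0; 0 6 10 0; 0 8 15 0; 0 11 21 0; 0 14 27 0; 0 17 33 0; 0 19 38 0; 0 21 44 0; 0 23 50 0; 0 25 55 0")

```text
clock: 14.1
position: [0.6272, -0.1371, 0.1776]
tool_rot: [-3.14, -0.0, 0.06]
force: [3.8, 11.9, -5.5]
grip_width: 0.0109
```

Emit:
move_arm(moves="0 1 4 0; 0 2 8 0; 0 3 12 0; 0 4 17 0; 0 5 22 0; 0 6 27 0; 0 7 32 0; 0 8 37 0; 0 9 42 0; 0 9 47 0")

```text
clock: 14.93
position: [0.6289, -0.1451, 0.133]
tool_rot: [-3.139, -0.003, 0.061]
force: [-9.6, 19.0, 51.2]
grip_width: 0.0108
```

Emit:
move_arm(moves="0 0 0.5 0; 0 0 0.5 0; 0 0 0.5 0; 0 0 0.5 0; 0 0 0.5 0; 0 0 0.5 0; 0 0 0.5 0; 0 0 0.5 0; 0 0 0.5 0; 0 0 0.5 0")

```text
clock: 15.77
position: [0.6291, -0.145, 0.1325]
tool_rot: [-3.14, -0.003, 0.061]
force: [-1.4, 14.5, 19.0]
grip_width: 0.0106
```

Emit:
move_arm(moves="0 0 0 0; 0 0 0 0; 0 0 0 0; 0 0 0 0; 0 0 0 0; 0 0 0 0; 0 0 0 0; 0 0 0 0; 0 0 0 0; 0 0 0 0", grip=0.35)

```text
clock: 16.6
position: [0.6276, -0.1471, 0.1308]
tool_rot: [3.142, 0.0, 0.06]
force: [0.2, -0.8, 0.4]
grip_width: 0.0302
```

Emit:
move_arm(moves="0 0 -8 0; 0 0 -20 0; 0 0 -35 0; 0 0 -50 0; 0 0 -70 0; 0 0 -90 0; 0 0 -110 0; 0 20 -125 0; 0 50 -140 0; 0 80 -150 0")

```text
clock: 17.43
position: [0.6329, -0.2273, 0.2843]
tool_rot: [3.141, -0.003, 0.062]
force: [0.8, -0.2, 0.3]
grip_width: 0.0296
```

Run:
```python
from h import *
p=bot.grab_frame("top");save(p,"top5.png",(190,120,480,280),2.5);q=bot.grab_frame("side")
print(bar(p),bar(q))
for l in("bead_a","ball_large","handle"):
    for r in bot.pinpoint(p,l)[:4]:print(l,r,world(p,r["at"]))
s=bot.observe();print(s["clock"],s["position"],s["force"])
```

```text
(218, array([0.56491355, 0.08470767]), np.float64(1.6149023897114287), array([0.01355509, 0.04917946])) (215, array([0.56229602, 0.08209274]), np.float64(1.6551036191398212), array([0.01428345, 0.05029035]))
bead_a {'at': [218.1, 192.2], 'conf': 0.53} [0.6177     0.2922633  0.04681942]
bead_a {'at': [407.9, 142.2], 'conf': 0.47} [ 0.73151198 -0.1091869   0.02700335]
bead_a {'at': [224.2, 210.0], 'conf': 0.46} [0.58041711 0.27894127 0.04499573]
bead_a {'at': [375.7, 141.7], 'conf': 0.43} [ 0.73184533 -0.04034152  0.02627475]
ball_large {'at': [315.8, 190.6], 'conf': 0.77} [0.61784683 0.08476415 0.16956839]
ball_large {'at': [458.2, 205.5], 'conf': 0.61} [ 0.59707778 -0.21407817  0.03781807]
handle {'at': [439.3, 185.0], 'conf': 0.86} [ 0.63227342 -0.14613273  0.15485808]
17.6833 [ 0.63238607 -0.22646616  0.28149984] [0.3220948  0.56860503 0.34022338]
```

View pics/top5.png

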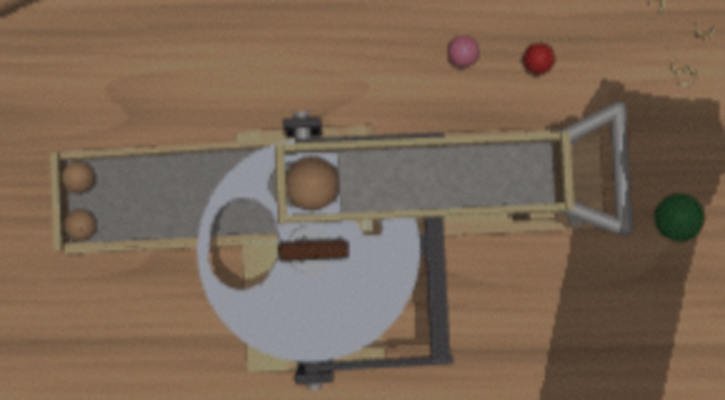

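The dispenser is down with the handle back at its starting position, and nothing is touching it. The beads are in the chute at crop (78,178) and (78,222), and the large ball is still in the lane, over the hole at (312,185).

```bash
python3 -c "
from workcell import bot
print(bot.job_done())"
```

```text
the job is handed in; nothing more can be done
None
```

The job is done and handed in at about 17.7 s. With the dispenser down, I turned the dial about 0.93 rad so the middle-sized hole lies under the outlet. I then raised the dispenser by its handle to roughly 0.45 rad, lowered it and let go.

**Final picture:** both wooden beads lie at the closed end of the catch chute. The large ball is still in the dispenser, resting over the hole rather than rolled back up the lane. The handle is within about 2 mm of where it started, and the gripper is clear.

**Disagreement:** the two cameras differ by about 0.04 rad on the bar's direction, 1.615 and 1.655. Their mean is within 0.01 rad of the lane's 1.63.

**Forces:** the wrist force briefly reached 51 N, well under the 120 N limit, as the dispenser came down on its rest. It fell to 19 N before I let go. The force on the knob peaked around 20 N.

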